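# Clip a colour sample tile into the viewing stand

## Task

Lift the stand's spring clip by its crossbar until it stays up, lay the sample tile on the stand and slide it between the guides under the raised clip, squarely home against the back stop, bearing on it with about 10 N for a moment. Then bring the clip down by its bar without letting it snap, press the bar down on the tile with about 8 N for a moment to bed the foot, and let go. The tile is brittle and cracks at about 20 N against the stop or under the foot, so go by feel, and leave the other things on the counter where they are.

Things in the scene. Friction and masses are not known exactly. Their poses are not given: they have to be found in the camera images.
- stand: Sample stand, fixed: a low flat box 220 (x) x 124 (y) x 20 tall, white top. Origin: centre of its underside; x runs from its open front end to its clip end, z up. A tile lies on the top (20 above the table) and slides in +x under the clip. Two posts at x = +85, 44 tall, carry the clip's hinge.
- mouth (a point): Mouth of the stand's guides: point on the stand's top, mid-width, at stand x = -19. The two guides, 7 tall, flare from here to x = 0 and then run straight to x = +75, 83 apart (1.5 play each side of a tile). In front of it the top is clear. Axes as the stand's.
- hinge (a point): Middle of the clip's hinge axis, which runs along the stand's y: 85 ahead of the stand's origin, 56 above the table. Axes as the stand's.
- clip (a joint): Angle of the spring clip, rad: 0 fully down with no tile, about 0.06 with its foot on a tile, 0.95 fully up. Over-centre spring: below about 0.5 it springs down, above that it springs up and stays up. It takes about 5 N at the crossbar either way (held just above the tile, it pulls the fingers down with that). Starts down. Let go part-way down, it snaps onto the tile (over 2.5 rad/s, too hard).
- clip_bar (a point): Centre of the clip's round crossbar, 10 thick, 116 long, along the stand's y, with 46 free on each side of the 24 wide arm: pinch it there from above; it turns in the fingers as the clip swings. Its radius from the hinge is 75: at angle q it is 75*cos(q) in front of (-x) and 75*sin(q) above the hinge. Clip down: 36 above the stand's top.
- clip_foot (a point): Underside of the clip's rubber foot (10 thick, 24 wide), at the end of a rigid leg, 65 from the hinge along the arm and 35 below it. Down, it stands 1 above the stand's top and blocks the tile; on a tile it presses with about 5 N, and a push of F on the bar adds 1.15 F; fully up it leaves 50 or more of room above the stand.
- stop: Back stop on the stand's top: a steel strip 70 (y) x 6 (x) x 9 tall, firmly fixed, at another distance along the stand each time (stand x = +56 to +70). Origin: bottom centre of its front face, the face that the tile meets; x as the stand's x.
- tile_grip (a point): Where to grip the loose sample tile: on its upright grey fin, 30 above the tile's underside. The fin is 10 thick (x), 40 wide (y), its top 45 above the underside. Tile: brittle white plate with coloured stripes, 140 (x) x 80 (y) x 5, about 110 g. x runs from the fin to the front edge, 122 ahead of this point; the back edge is 18 behind. z up.
- tile_edge (a point): Middle of the tile's front edge at its underside, the edge that goes under the clip and meets the stop; axes as tile_grip.
- marker_a: flat-sided marker pen, 140 x 16 x 14, lying between the stand and the tile; origin at the centre of its underside. Not part of the job.
- marker_b: flat-sided marker pen, 140 x 16 x 14, lying at the right; origin at the centre of its underside. Not part of the job.
- eraser: white eraser block 45 x 22 x 13, between and beyond the stand and the tile; origin at the centre of its underside. Not part of the job.
- tape: roll of tape, 90 across, 24 tall, at the left; origin at the centre of its underside. Not part of the job.
- ink: small ink bottle, 36 across, 75 tall, at the left; origin at the centre of its underside. Not part of the job.
- pot: white open bowl, 72 across, 50 tall, at the right; origin at the centre of its underside. Not part of the job.
- sharpener: black pencil sharpener, 50 x 35 x 40, far left; origin at the centre of its underside. Not part of the job.

How it is judged:
By the outcome, as a careful person would: the job done as asked, in the order asked, and still so for the second after the job is handed in, with the robot touching nothing.
It also fails if it takes over 72 s, if anything falls off the work surface, if the arm or the gripper's body presses on something with over 40 N, if the wrist force passes 120 N, or if a joint passes its speed limit or range.

## Robot

A 6-joint arm with a two-finger parallel gripper is mounted at the origin on the work surface. World frame = base frame: x ahead of the robot, y to its left, z up, the work surface at z = 0. Lengths are in m, angles in degrees, forces in N, time in s.
With the tool pointing down it reaches from about 0.325 to 0.85 m from the base axis. Payload 15.5 kg.
Tool frame: the origin (TCP) lies on the centre line of the jaws, within the pads' length; the fingertips stand 25 mm ahead of it and the grasp point (between the pads) lies 6 mm ahead of it; y points along the fingers, z is the direction in which the jaws open and shut, and the axes are right-handed (so a half turn about y gives the same grasp; the last joint's range is limited). The gripper opens to 91 mm and grips with 3 to 60 N. Pads are 32 mm wide; open, the fingers measure 118 mm over their backs; the gripper's body (76 mm by 178 mm) begins 60 mm behind the grasp point.
Start: joints at [63.34, 28.281, 77.091, -0, 74.628, -5.472], TCP at [0.226, 0.583, 0.239] pointing down, gripper open.
Joint ranges: [-166.48, 166.48], [-47.26, 123.95], [12.59, 153.08], [-70.14, 250.14], [6.76, 159.57], [-176.63, 176.63]. Speed limits (degrees/s): [108.29, 108.29, 147.25, 172.46, 172.46, 172.46].

## Interface

Orientations are given as a 3x3 rotation matrix whose columns are the frame's x, y, z axes.
In Python, from station import monitor, get_image, camera_params, ticket gives the robot as it stands.
- The arm moves only by the shell command python3 -m handwheel 'ROWS' [FORCE]. ROWS is JSON, one flat list of numbers, 7 for each row, row after row: the shift along the tool's x, y, z in m, then the turn, a rotation vector about the tool's x, y, z in degrees, then the finger opening in m, from 0 to 0.0912. A call has 1 to 5 rows; each row is the pose to reach, as a shift and turn from the pose commanded when the call began, along the tool's axes at that moment; what a row does not reach only later rows make up. A row lasts 1/8 s, in which the tool goes at most 62.5 mm and 10.7 degrees, less where a joint would pass 70% of its speed; a pose out of reach is approached as far as the arm can. A call with a gripper value outside its range is refused whole. The fingers move at their own pace and stop on an object; FORCE is the grip in N (left out, the last holds). Time passes only in rows, so rows that repeat a pose let the fingers close. It gives the time, the measured TCP pose, the force and the opening at its end, in the units of the state.
- monitor.state(): the state, without advancing time (a new reading comes with each control period).
- get_image(name): name is "scene" or "top" or "wrist"; returns the picture (480x640x3 uint8, blue, green, red); there is no depth.
- camera_params(name): a dict with "K" (3x3 intrinsics, pixels), "k1" (the pictures are not rectified: a ray, as slopes to the right and down, at radius r is drawn at 1 + k1 r^2 times it, then the intrinsics apply), "world_from_camera" (4x4, takes a point from camera to world coordinates). Camera axes: x right, y down, z forward; pixel columns grow to the right and rows downward; lengths in m; the calibration is good to about 2 mm. A picture is of the moment at which its call begins: read the wrist's pose just before it. camera_params takes no time and is no camera call; for the wrist camera it gives the pose at the moment of the call.
- ticket.sign_off(): hands the job in, once; it reports no verdict.
The state is a dict: "t": time; "q": joint angles; "dq": joint speeds; "tau": joint torques, N m; "ee_pos": TCP position; "tcp_rot": TCP orientation; "ft_force": force on the tool from outside, world axes, zero at the start; "wrist_torque": the same for the moment, N m; "grip_width": finger opening in m.
Only numpy, scipy, OpenCV 4.12 (cv2) and the standard library are available. Lean on these libraries where they do the work, as an engineer would, in place of code of your own. Each camera call takes 0.05 s, during which the arm holds its last target.

## Working session

There is one attempt and no reset: what is moved stays moved. The work goes in short steps, Python scripts to look and compute and a shell command to move; the robot and the scene stay as the last step left them, time stands still between calls to the robot, and variables do not carry over. Pictures are saved under pics/ and viewed, and the job is handed in when it is done.

```bash
ls; mkdir -p pics
python3 - <<'E'
from station import monitor,get_image,camera_params
import cv2
print(monitor.state())
for n in("scene","top"):
    cv2.imwrite(f"pics/{n}0.png",get_image(n)); print(n,camera_params(n))
E
```

```text
pics
{'t': 0.0, 'q': array([ 6.33397656e+01,  2.83153915e+01,  7.71258822e+01, -3.93877140e-04,
        7.46281210e+01, -5.47329188e+00]), 'dq': array([-0.03068151,  0.0341669 ,  0.02920224, -0.03032522, -0.02081978,
       -0.15995081]), 'tau': array([ 3.34451208e-03, -8.78797817e+01, -3.81859732e+01,  7.09212245e-02,
        5.32176113e-02, -1.82371509e-04]), 'ee_pos': array([0.22574559, 0.58244595, 0.23834013]), 'tcp_rot': array([[ 9.32406821e-01, -5.37524308e-04,  3.61410061e-01],
       [-3.61410444e-01, -1.08537132e-03,  9.32406195e-01],
       [-1.08926879e-04, -9.99999267e-01, -1.20627453e-03]]), 'ft_force': array([-1.40556085,  0.80605067, -0.53360359]), 'wrist_torque': array([-0.05406547,  0.00123755,  0.00199653]), 'grip_width': 0.09123222276835681}
scene {'K': array([[618.50444279,   0.        , 322.01741268],
       [  0.        , 618.50444279, 241.54590487],
       [  0.        ,   0.        ,   1.        ]]), 'k1': 0.02498716172627324, 'world_from_camera': array([[ 0.58155164,  0.68210265, -0.44332118,  1.09007972],
       [ 0.81349562, -0.48442192,  0.32180784, -0.3716185 ],
       [ 0.00475148, -0.54778771, -0.83660388,  1.13388934],
       [ 0.        ,  0.        ,  0.        ,  1.        ]])}
top {'K': array([[574.1723226 ,   0.        , 317.26580816],
       [  0.        , 574.1723226 , 233.54554966],
       [  0.        ,   0.        ,   1.        ]]), 'k1': -0.08277717575455772, 'world_from_camera': array([[-0.02850238, -0.99412127,  0.10445338,  0.37771698],
       [-0.99957095,  0.02764039, -0.00969098,  0.0258492 ],
       [ 0.00674688, -0.10468478, -0.99448257,  1.45174381],
       [ 0.        ,  0.        ,  0.        ,  1.        ]])}
```

View pics/top0.png

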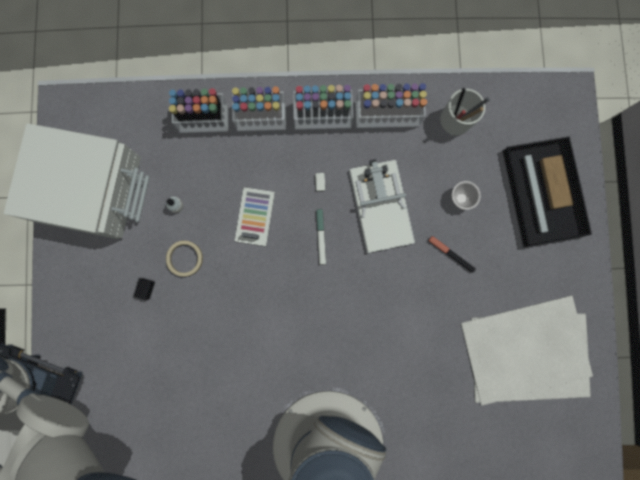

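View pics/scene0.png

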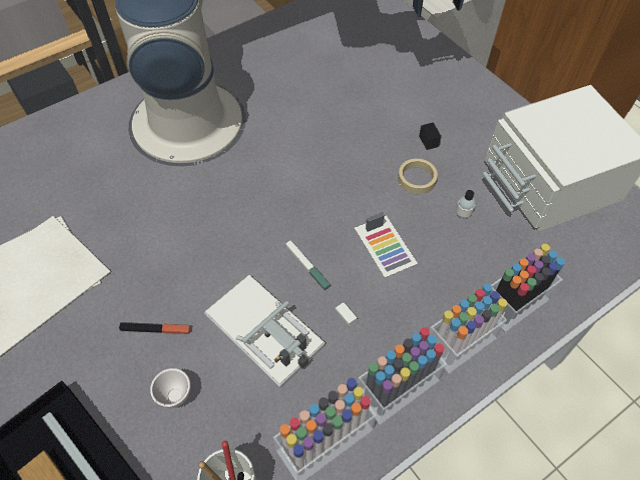

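Run:
```python
import cv2
a=cv2.imread("pics/top0.png");b=cv2.imread("pics/scene0.png")
cv2.imwrite("pics/c1.png",cv2.resize(a[150:262,335:430],None,fx=5,fy=5,interpolation=cv2.INTER_CUBIC))
cv2.imwrite("pics/c2.png",cv2.resize(a[180:255,225:285],None,fx=8,fy=8,interpolation=cv2.INTER_CUBIC))
cv2.imwrite("pics/c3.png",cv2.resize(b[265:395,195:335],None,fx=4.5,fy=4.5,interpolation=cv2.INTER_CUBIC))
cv2.imwrite("pics/c4.png",cv2.resize(b[200:285,345:425],None,fx=7,fy=7,interpolation=cv2.INTER_CUBIC))
```

```text
(no output)
```

View pics/c1.png

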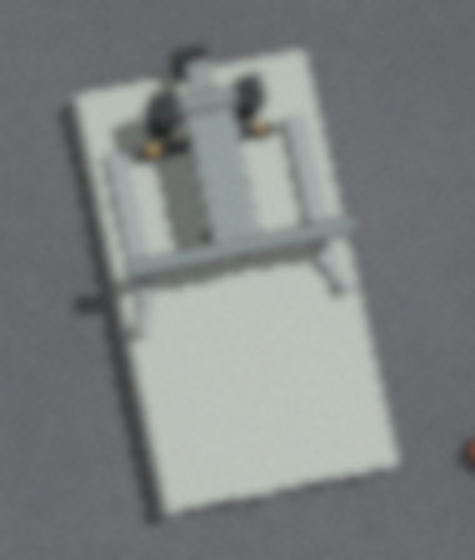

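View pics/c2.png

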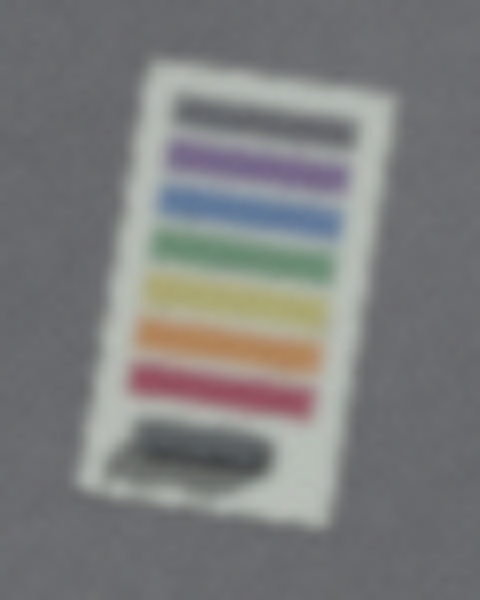

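View pics/c3.png

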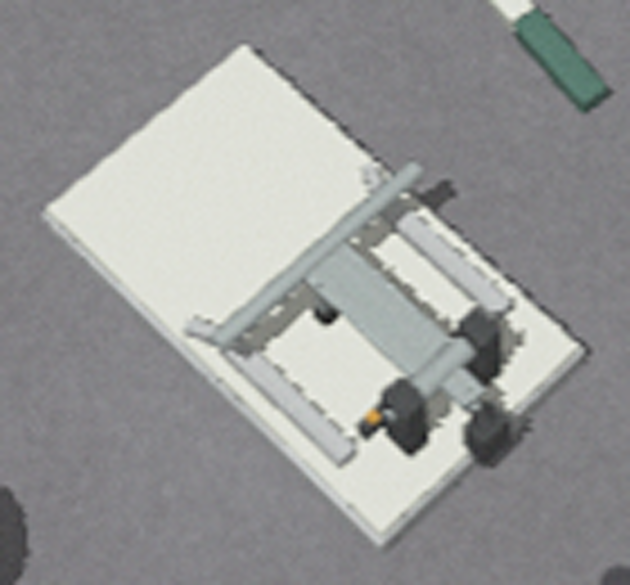

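View pics/c4.png

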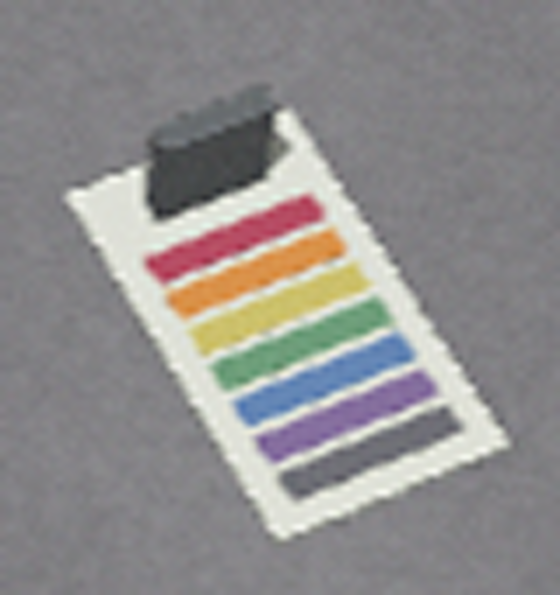

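```bash
cat > h.py <<'E'
import numpy as np, cv2
from station import monitor,get_image,camera_params
from scipy.optimize import least_squares
def project(cp,P):
    T=np.linalg.inv(cp["world_from_camera"]);p=(T[:3,:3]@np.asarray(P,float).T).T+T[:3,3]
    s=p[:,:2]/p[:,2:];r2=(s**2).sum(1)[:,None];s=s*(1+cp["k1"]*r2)
    return s*[cp["K"][0,0],cp["K"][1,1]]+cp["K"][:2,2]
def pt(pose,L):
    x,y,a=pose;c,s=np.cos(a),np.sin(a);L=np.asarray(L,float)
    return np.c_[x+c*L[:,0]-s*L[:,1],y+s*L[:,0]+c*L[:,1],L[:,2]]
def fit(obs,L,x0):
    f=lambda p:np.concatenate([(project(c,pt(p,L))-o).ravel() for c,o in obs])
    r=least_squares(f,x0,loss='soft_l1');return r.x,f(r.x)
def unc(P,off,f): return (np.array(P,float)+.5)/f-.5+off
def go(p,yawdir=None):
    pass
E
python3 - <<'E'
from h import *
t,s=camera_params("top"),camera_params("scene")
S=np.array([[.11,.062,.02],[.11,-.062,.02],[-.11,-.062,.02],[-.11,.062,.02]])
ot=unc([(75,95),(307,50),(398,463),(163,515)],[335,150],5)
os_=unc([(585,350),(380,533),(45,213),(245,45)],[195,265],4.5)
for o in([(t,ot)],[(s,os_)],[(t,ot),(s,os_)]):
    p,r=fit(o,S,[.5,-.1,.2]);print("stand",p[:2],np.degrees(p[2]),r.round(1))
T=np.array([[.122,.04,.005],[.122,-.04,.005],[-.018,-.04,.005],[-.018,.04,.005]])
ot=unc([(150,60),(397,95),(330,525),(80,487)],[225,180],8)
os_=unc([(508,443),(282,538),(68,195),(285,108)],[345,200],7)
for o in([(t,ot)],[(s,os_)],[(t,ot),(s,os_)]):
    p,r=fit(o,T,[.5,.1,-.1]);print("tile",p[:2],np.degrees(p[2]),r.round(1))
E
```

```text
stand [ 0.59505377 -0.15299864] 9.883496408432272 [-0.8 -0.4  0.3 -0.7  0.8  0.8 -0.3  0.3]
stand [ 0.5961589  -0.15417703] 10.19220957292746 [ 0.7 -0.4 -0.   3.  -1.5 -0.1  0.3 -1.1]
stand [ 0.59558835 -0.15360611] 10.09207117582488 [-0.7 -0.5  0.3 -1.   1.2  0.5  0.1  0.1  0.7 -0.7 -0.   2.6 -1.3 -0.5
  0.5 -1.5]
tile [0.52803348 0.17910802] -9.979653575680363 [ 0.  -0.3  0.  -0.2 -0.1  0.1  0.   0.3]
tile [0.52682491 0.17841479] -9.701499333593437 [ 0.3 -0.1 -0.2  0.4 -0.4 -0.   0.2 -0.3]
tile [0.52736374 0.17871413] -9.835483559413348 [ 0.1  0.   0.1  0.   0.1  0.4  0.2  0.6  0.5  0.1 -0.1  0.5 -0.1  0.
  0.5 -0.2]
```

```bash
cat >> h.py <<'E'
ST=[.5955,-.1535,np.radians(10.0)]
def plan(target,yaw,st=None):
    "target TCP world xyz, yaw deg of tool z; prints shift in tool axes, turn about tool y"
    st=st or monitor.state();R=st["tcp_rot"];d=R.T@(np.array(target)-st["ee_pos"])
    cur=np.degrees(np.arctan2(R[1,2],R[0,2]));t=-((yaw-cur+180)%360-180)
    print("t",round(st["t"],2),"pos",st["ee_pos"].round(4),"yaw",round(cur,2),"tilt",R[:2,1].round(4),"w",round(st["grip_width"],4),"F",st["ft_force"].round(2))
    print("shift",d.round(4),"turn y",round(t,2))
def stp(x,y,z): return pt(ST,[[x,y,z]])[0]
E
python3 - <<'E'
from h import *
plan(stp(.010,.035,.2),10)
plan([.5274,.1787,.2],-10)
E
```

```text
t 0.1 pos [0.2257 0.5825 0.2384] yaw 68.81 tilt [-0.0005 -0.001 ] w 0.0912 F [ 0.76  0.47 -0.3 ]
shift [ 0.6012  0.0389 -0.5174] turn y 58.81
t 0.1 pos [0.2257 0.5825 0.2384] yaw 68.81 tilt [-0.0005 -0.001 ] w 0.0912 F [ 0.76  0.47 -0.3 ]
shift [ 0.4272  0.0386 -0.2674] turn y 78.81
```

```bash
python3 -m handwheel '[0.044,0.002,-0.038,0,5,0,0.0912, 0.088,0.004,-0.076,0,10,0,0.0912, 0.132,0.006,-0.114,0,16,0,0.0912, 0.176,0.008,-0.152,0,22,0,0.0912, 0.22,0.01,-0.19,0,28,0,0.0912]'; python3 -c "
from h import *
plan(stp(.010,.035,.2),10)"
```

```text
t: 0.72
ee_pos: [0.3628, 0.3244, 0.2288]
tcp_rot: [[0.651, -0.0, 0.759], [-0.759, -0.0, 0.651], [0.0, -1.0, -0.0]]
ft_force: [0.6, 1.2, 0.9]
grip_width: 0.0912
t 0.72 pos [0.3628 0.3244 0.2288] yaw 40.63 tilt [-0.     -0.0001] w 0.0912 F [0.64 1.18 0.86]
shift [ 0.4891  0.0288 -0.1081] turn y 30.63
```

```bash
python3 -m handwheel '[0.058,0.003,-0.012,0,4,0,0.0912, 0.116,0.006,-0.025,0,8,0,0.0912, 0.174,0.01,-0.038,0,12,0,0.0912, 0.232,0.014,-0.051,0,16,0,0.0912, 0.29,0.018,-0.064,0,20,0,0.0912]'; python3 -c "
from h import *
plan(stp(.010,.035,.2),10)"
```

```text
t: 1.35
ee_pos: [0.504, 0.0629, 0.2107]
tcp_rot: [[0.353, -0.0, 0.936], [-0.936, 0.0, 0.353], [-0.0, -1.0, -0.0]]
ft_force: [0.8, -0.4, 0.5]
grip_width: 0.091
t 1.35 pos [0.504  0.0629 0.2107] yaw 20.67 tilt [-0.0001  0.0001] w 0.091 F [ 0.8  -0.4   0.46]
shift [0.2022 0.0107 0.0255] turn y 10.67
```

```bash
python3 -m handwheel '[0.055,0.003,0.006,0,3,0,0.0912, 0.11,0.006,0.013,0,6,0,0.0912, 0.165,0.009,0.02,0,9,0,0.0912, 0.2022,0.0107,0.0255,0,10.67,0,0.0912, 0.2022,0.0107,0.0255,0,10.67,0,0.0912]'; python3 -c "
from h import *
plan(stp(.010,.035,.2),10)
cv2.imwrite('pics/w1.png',get_image('wrist')); print(camera_params('wrist'))"
```

```text
t: 1.98
ee_pos: [0.5998, -0.1174, 0.1995]
tcp_rot: [[0.173, -0.0, 0.985], [-0.985, -0.0, 0.173], [0.0, -1.0, -0.0]]
ft_force: [-0.1, 1.1, 0.2]
grip_width: 0.0912
t 1.98 pos [ 0.5998 -0.1174  0.1995] yaw 9.98 tilt [-0.0003 -0.0002] w 0.0912 F [-0.11  1.05  0.16]
shift [-0.0002 -0.0005 -0.0005] turn y -0.02
{'K': array([[335.57850275,   0.        , 321.9273355 ],
       [  0.        , 335.57850275, 237.8907883 ],
       [  0.        ,   0.        ,   1.        ]]), 'k1': -0.0012297343341260596, 'world_from_camera': array([[ 0.98469684,  0.16718097,  0.04922046,  0.58399705],
       [ 0.17426535, -0.94142702, -0.28869838, -0.03410796],
       [-0.00192741,  0.2928578 , -0.95615406,  0.34393818],
       [ 0.        ,  0.        ,  0.        ,  1.        ]])}
```

View pics/w1.png

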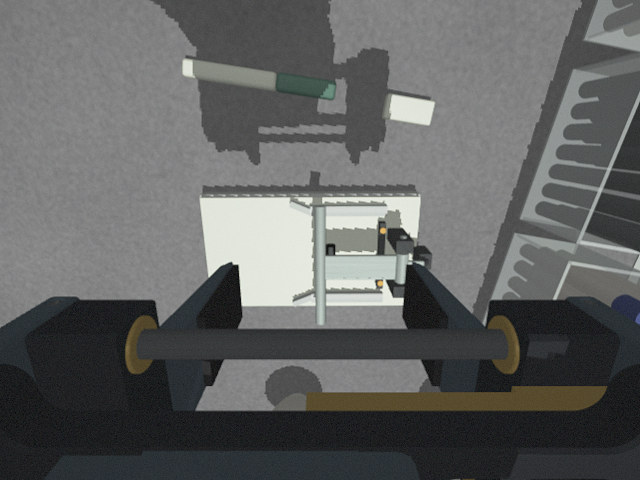

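Run:
```python
import cv2
a=cv2.imread("pics/w1.png")
cv2.imwrite("pics/c5.png",cv2.resize(a[180:330,190:450],None,fx=3,fy=3,interpolation=cv2.INTER_CUBIC))
```

```text
(no output)
```

View pics/c5.png

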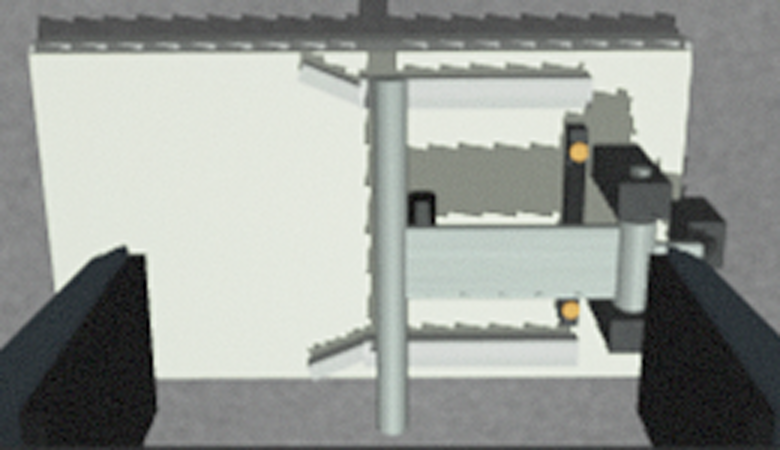

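Run:
```python
from h import *
w=camera_params("wrist")
S=np.array([[-.11,.062,.02],[.11,.062,.02],[.010,.058,.056],[.010,-.058,.056]])
o=unc([(32,52),(690,50),(391,80),(393,433)],[190,180],3)
p,r=fit([(w,o)],S,ST);print(p[:2],np.degrees(p[2]),r.round(1))
for x in(.056,.060,.064,.068,.070):
    print(x,((project(w,pt(p,[[x,.035,.029],[x,.0,.029],[x,-.035,.029]]))-[190,180]+.5)*3).round(0).tolist())
```

```text
[ 0.59283609 -0.15297923] 10.281519940478454 [-3.4 -0.6  3.5 -0.8 -0.   1.3  0.   0.6]
0.056 [[535.0, 136.0], [531.0, 238.0], [527.0, 334.0]]
0.06 [[547.0, 136.0], [543.0, 238.0], [539.0, 333.0]]
0.064 [[560.0, 136.0], [555.0, 238.0], [551.0, 333.0]]
0.068 [[572.0, 136.0], [567.0, 238.0], [562.0, 333.0]]
0.07 [[578.0, 136.0], [573.0, 238.0], [568.0, 333.0]]
```

```bash
python3 -m handwheel '[0,0.04,-0.001,0,0,0,0.05, 0,0.09,-0.001,0,0,0,0.05, 0,0.125,-0.001,0,0,0,0.05, 0,0.137,-0.001,0,0,0,0.05, 0,0.137,-0.001,0,0,0,0.05]' 10; python3 -c "
from h import *
plan(stp(.010,.035,.062),10)
cv2.imwrite('pics/w2.png',get_image('wrist'))"
```

```text
t: 2.65
ee_pos: [0.5979, -0.1147, 0.0634]
tcp_rot: [[0.177, -0.001, 0.984], [-0.984, 0.0, 0.177], [-0.0, -1.0, -0.001]]
ft_force: [-0.1, 0.8, 0.3]
grip_width: 0.0501
t 2.65 pos [ 0.5979 -0.1147  0.0634] yaw 10.19 tilt [-0.0007  0.0003] w 0.0501 F [-0.08  0.76  0.3 ]
shift [0.0028 0.0014 0.0009] turn y 0.19
```

View pics/w2.png

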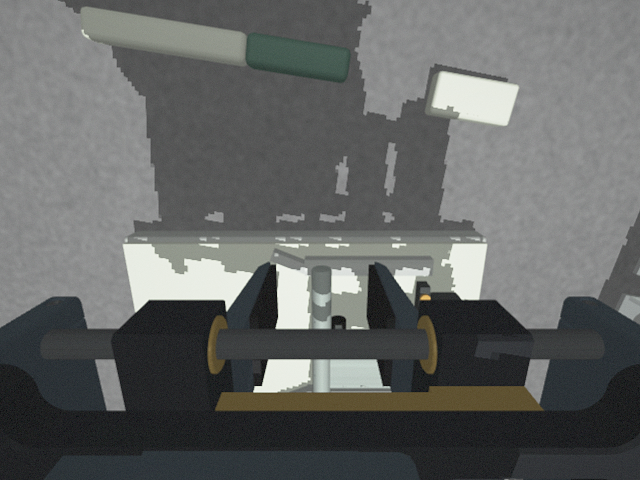

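```bash
python3 -m handwheel '[0,0.001,0,0,0,0,0.005, 0,0.001,0,0,0,0,0.005, 0,0.001,0,0,0,0,0.005, 0,0.001,0,0,0,0,0.005]' 12; python3 -c "
from h import *
plan(stp(.010,.035,.062),10)"
```

```text
t: 3.2
ee_pos: [0.5982, -0.1154, 0.0624]
tcp_rot: [[0.176, 0.0, 0.984], [-0.984, -0.0, 0.176], [0.0, -1.0, 0.0]]
ft_force: [0.7, -0.9, -0.0]
grip_width: 0.0132
t 3.2 pos [ 0.5982 -0.1154  0.0624] yaw 10.14 tilt [ 0.0002 -0.0001] w 0.0132 F [ 0.68 -0.94 -0.05]
shift [0.002  0.0004 0.0007] turn y 0.14
```

```bash
python3 -m handwheel '[0,0,0,0,0,0,0.005, 0,0,0,0,0,0,0.005]' 14; python3 -c "
from h import *
plan(stp(.010,.035,.062),10)"
```

```text
t: 3.45
ee_pos: [0.5976, -0.1154, 0.0622]
tcp_rot: [[0.176, -0.001, 0.984], [-0.984, 0.0, 0.176], [-0.0, -1.0, -0.001]]
ft_force: [-5.3, -0.8, 5.5]
grip_width: 0.0097
t 3.45 pos [ 0.5976 -0.1154  0.0622] yaw 10.14 tilt [-0.001  0.   ] w 0.0097 F [-5.34 -0.82  5.5 ]
shift [0.0021 0.0002 0.0013] turn y 0.14
```

```bash
python3 -m handwheel '[0,-0.0045,0,0,0,0,0.005, 0,-0.009,0.0005,0,0,0,0.005, 0,-0.0135,0.001,0,0,0,0.005, 0,-0.0178,0.0021,0,0,0,0.005, 0,-0.022,0.0034,0,0,0,0.005]' 14;python3 -m handwheel '[0,-0.0044,0.0014,0,0,0,0.005, 0,-0.0086,0.0031,0,0,0,0.005, 0,-0.0126,0.0051,0,0,0,0.005, 0,-0.0165,0.0073,0,0,0,0.005, 0,-0.0203,0.0097,0,0,0,0.005]'; python3 -c "
from h import *
plan(stp(.010,.035,.062),10)"
```

```text
t: 4.08
ee_pos: [0.6005, -0.1148, 0.0842]
tcp_rot: [[0.176, -0.002, 0.984], [-0.984, 0.0, 0.176], [-0.0, -1.0, -0.002]]
ft_force: [-7.3, -3.8, -2.4]
grip_width: 0.0093
t: 4.7
ee_pos: [0.609, -0.1132, 0.1048]
tcp_rot: [[0.176, -0.004, 0.984], [-0.984, -0.0, 0.176], [-0.001, -1.0, -0.004]]
ft_force: [-16.0, -5.7, 8.2]
grip_width: 0.0096
t 4.7 pos [ 0.609  -0.1132  0.1048] yaw 10.15 tilt [-0.0041 -0.0001] w 0.0096 F [-16.05  -5.7    8.19]
shift [ 0.0023  0.0428 -0.0101] turn y 0.15
```

```bash
python3 -m handwheel '[0,-0.003,0.001,0,0,0,0.005, 0,-0.006,0.003,0,0,0,0.005, 0,-0.009,0.0055,0,0,0,0.005, 0,-0.0115,0.008,0,0,0,0.005, 0,-0.014,0.0108,0,0,0,0.005]'; python3 -c "
from h import *
plan(stp(.010,.035,.062),10)"
```

```text
t: 5.32
ee_pos: [0.6206, -0.1112, 0.1195]
tcp_rot: [[0.176, -0.002, 0.984], [-0.984, -0.0, 0.176], [-0.0, -1.0, -0.002]]
ft_force: [-13.6, -2.4, 15.7]
grip_width: 0.0096
t 5.33 pos [ 0.6206 -0.1112  0.1195] yaw 10.15 tilt [-0.0017 -0.0002] w 0.0096 F [-13.59  -2.42  15.72]
shift [ 0.0022  0.0576 -0.022 ] turn y 0.15
```

```bash
python3 -m handwheel '[0,-0.003,0.0012,0,0,0,0.005, 0,-0.005,0.0032,0,0,0,0.005, 0,-0.006,0.0045,0,0,0,0.005]'; python3 -c "
from h import *
plan(stp(.010,.035,.062),10)"
```

```text
t: 5.7
ee_pos: [0.6272, -0.1102, 0.125]
tcp_rot: [[0.176, 0.002, 0.984], [-0.984, -0.0, 0.176], [0.0, -1.0, 0.002]]
ft_force: [5.3, 0.9, -2.8]
grip_width: 0.0098
t 5.7 pos [ 0.6272 -0.1102  0.125 ] yaw 10.15 tilt [ 0.002 -0.   ] w 0.0098 F [ 5.35  0.91 -2.77]
shift [ 0.0021  0.0629 -0.0288] turn y 0.15
```

```bash
python3 -m handwheel '[0,0,0,0,0,0,0.05, 0,0,0,0,0,0,0.05, 0,-0.03,0,0,0,0,0.05, 0,-0.08,0,0,0,0,0.05, 0,-0.12,0,0,0,0,0.0912]'; python3 -c "
from h import *
plan([.527,.1787,.2],-10)
cv2.imwrite('pics/w3.png',get_image('wrist'))"
```

```text
t: 6.32
ee_pos: [0.6259, -0.1104, 0.2463]
tcp_rot: [[0.176, 0.0, 0.984], [-0.984, -0.0, 0.176], [0.0, -1.0, 0.0]]
ft_force: [-0.2, -0.7, 0.0]
grip_width: 0.0563
t 6.33 pos [ 0.6259 -0.1104  0.2463] yaw 10.14 tilt [ 0.0002 -0.0002] w 0.0563 F [-0.16 -0.72  0.  ]
shift [-0.302   0.0462 -0.0465] turn y 20.14
```

View pics/w3.png

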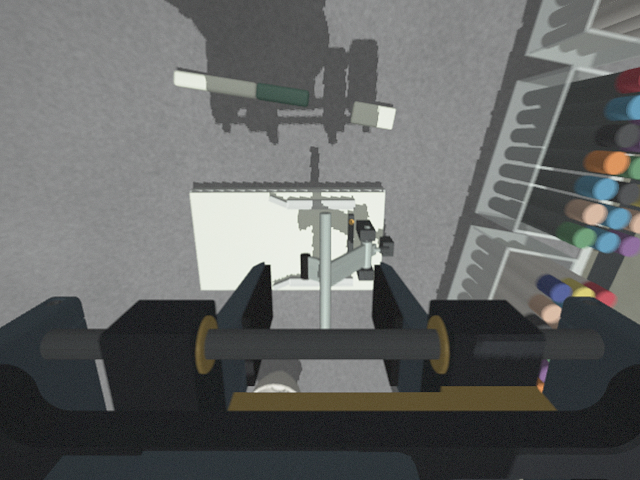

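```bash
sed -i 's/^ST=.*/ST=[.5937,-.1535,np.radians(10.1)]/' h.py; python3 -m handwheel '[-0.04,0,-0.006,0,10,0,0.09, -0.08,0,-0.012,0,20,0,0.09, -0.13,0,-0.02,0,30,0,0.09, -0.18,0.01,-0.027,0,40,0,0.09, -0.22,0.02,-0.034,0,50,0,0.09]'; python3 -c "
from h import *
plan([.527,.1787,.12],-100)"
```

```text
t: 7.0
ee_pos: [0.5529, 0.1018, 0.2242]
tcp_rot: [[-0.645, -0.0, 0.764], [-0.764, 0.0, -0.645], [0.0, -1.0, -0.0]]
ft_force: [0.4, 0.9, -0.1]
grip_width: 0.0903
t 7.0 pos [0.5529 0.1018 0.2242] yaw -40.17 tilt [-0.0001  0.0001] w 0.0903 F [ 0.43  0.88 -0.05]
shift [-0.042   0.1042 -0.0694] turn y 59.83
```

```bash
python3 -m handwheel '[-0.01,0.01,-0.015,0,10,0,0.075, -0.02,0.02,-0.03,0,20,0,0.075, -0.03,0.03,-0.045,0,30,0,0.075, -0.042,0.04,-0.0694,0,40,0,0.075, -0.042,0.05,-0.0694,0,50,0,0.075]';python3 -m handwheel '[0,0.02,0,0,9.83,0,0.075, 0,0.05,0,0,9.83,0,0.075, 0,0.05,0,0,9.83,0,0.075]'; python3 -c "
from h import *
plan([.527,.1787,.036],-99.85)
cv2.imwrite('pics/w4.png',get_image('wrist'))
w=camera_params('wrist')
print(project(w,pt([.527,.1787,np.radians(-9.85)],[[.122,.04,.005],[.122,-.04,.005],[-.018,-.04,.005],[-.018,.04,.005],[.005,.02,.045],[.005,-.02,.045]])).round(0))
"
```

```text
t: 7.62
ee_pos: [0.5265, 0.1782, 0.174]
tcp_rot: [[-1.0, -0.001, -0.002], [0.002, 0.0, -1.0], [0.001, -1.0, -0.0]]
ft_force: [0.0, -0.8, 0.9]
grip_width: 0.0753
t: 8.0
ee_pos: [0.5261, 0.1766, 0.1229]
tcp_rot: [[-0.986, -0.004, -0.168], [0.168, -0.001, -0.986], [0.004, -1.0, 0.002]]
ft_force: [0.0, -0.8, 0.1]
grip_width: 0.0746
t 8.0 pos [0.5261 0.1766 0.1229] yaw -99.68 tilt [-0.0039 -0.0009] w 0.0746 F [ 0.   -0.78  0.15]
shift [-0.0008  0.0869 -0.0024] turn y 0.17
[[263.  77.]
 [375.  78.]
 [367. 261.]
 [271. 260.]
 [290. 250.]
 [347. 251.]]
```

View pics/w4.png

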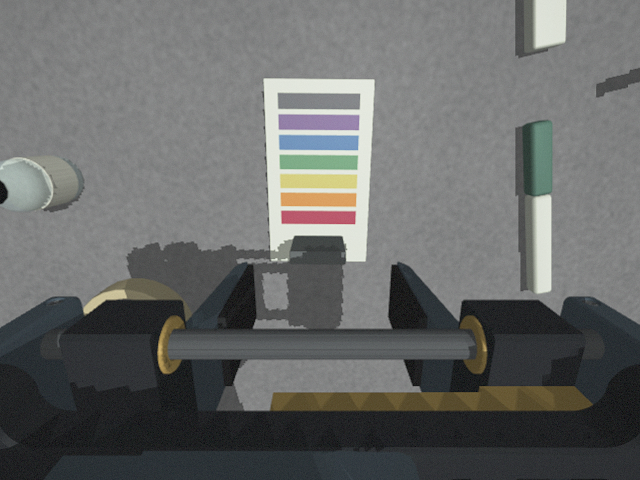

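```bash
python3 -m handwheel '[0,0.03,-0.002,0,0.2,0,0.075, 0,0.06,-0.002,0,0.2,0,0.075, 0,0.08,-0.002,0,0.2,0,0.075, 0,0.087,-0.002,0,0.2,0,0.06, 0,0.087,-0.002,0,0.2,0,0.05]';python3 -m handwheel '[0,0,0,0,0,0,0.05]'; python3 -c "
from h import *
plan([.527,.1787,.036],-99.85)"
```

```text
t: 8.68
ee_pos: [0.5283, 0.179, 0.0382]
tcp_rot: [[-0.985, 0.001, -0.172], [0.172, 0.0, -0.985], [-0.001, -1.0, -0.0]]
ft_force: [0.9, -0.0, 0.8]
grip_width: 0.0582
t: 8.8
ee_pos: [0.5285, 0.1791, 0.0386]
tcp_rot: [[-0.985, 0.002, -0.172], [0.172, 0.0, -0.985], [-0.002, -1.0, -0.001]]
ft_force: [0.2, -0.2, 0.1]
grip_width: 0.0504
t 8.8 pos [0.5285 0.1791 0.0386] yaw -99.88 tilt [0.0016 0.0003] w 0.0504 F [ 0.24 -0.2   0.09]
shift [0.0014 0.0026 0.0006] turn y -0.03
```

```bash
python3 -m handwheel '[0.0012,0.0025,0.0005,0,0,0,0.048, 0.0012,0.0025,0.0005,0,0,0,0.034, 0.0012,0.0025,0.0005,0,0,0,0.034, 0.0012,0.0025,0.0005,0,0,0,0.034, 0.0012,0.0025,0.0005,0,0,0,0.034]' 35; python3 -c "
from h import *
plan([.527,.1787,.036],-99.85)"
```

```text
t: 9.43
ee_pos: [0.5265, 0.1786, 0.0352]
tcp_rot: [[-0.985, -0.0, -0.172], [0.172, 0.0, -0.985], [0.0, -1.0, 0.0]]
ft_force: [-1.1, 0.0, 6.1]
grip_width: 0.0395
t 9.43 pos [0.5265 0.1786 0.0352] yaw -99.89 tilt [-0.0001  0.    ] w 0.0395 F [-1.13  0.04  6.11]
shift [-0.0005 -0.0008 -0.0001] turn y -0.04
```

```bash
python3 -m handwheel '[0,-0.02,0,0,0,0,0.034, 0,-0.04,0,0,0,0,0.034, 0,-0.06,0,0,0,0,0.034, 0,-0.07,0.02,0,0,0,0.034]'; python3 -c "
from h import *
plan(stp(-.155,0,.10),-79.9)
cv2.imwrite('pics/w5.png',get_image('wrist'))"
```

```text
t: 9.93
ee_pos: [0.5236, 0.1591, 0.1058]
tcp_rot: [[-0.985, 0.001, -0.17], [0.17, 0.0, -0.985], [-0.001, -1.0, -0.001]]
ft_force: [1.2, -1.0, -2.2]
grip_width: 0.04
t 9.93 pos [0.5236 0.1591 0.1058] yaw -99.8 tilt [0.0015 0.0003] w 0.04 F [ 1.21 -1.   -2.23]
shift [0.0234 0.0056 0.3489] turn y -19.9
```

View pics/w5.png

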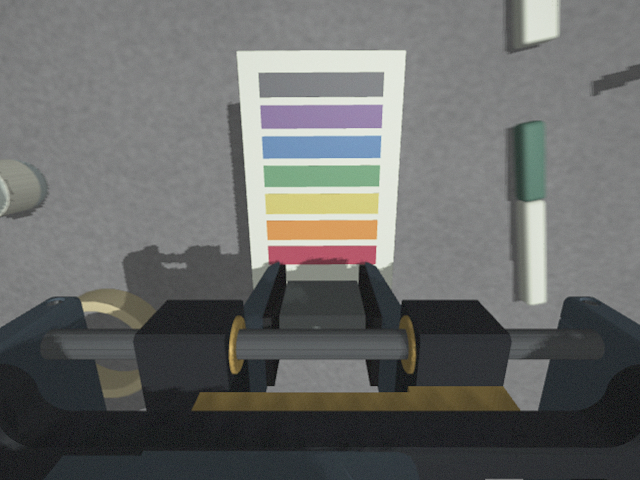

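```bash
python3 -m handwheel '[0.002,0,0.035,0,-2,0,0.034, 0.005,0,0.08,0,-5,0,0.034, 0.008,0,0.125,0,-8,0,0.034, 0.011,0,0.17,0,-11,0,0.034, 0.014,0,0.215,0,-14,0,0.034]'; python3 -c "
from h import *
plan(stp(-.155,0,.085),-79.9)"
```

```text
t: 10.6
ee_pos: [0.4713, -0.0524, 0.1046]
tcp_rot: [[-0.997, -0.001, 0.073], [-0.073, 0.0, -0.997], [0.001, -1.0, -0.0]]
ft_force: [0.8, 0.2, -1.2]
grip_width: 0.0395
t 10.6 pos [ 0.4713 -0.0524  0.1046] yaw -85.81 tilt [-0.0007  0.0001] w 0.0395 F [ 0.77  0.25 -1.24]
shift [0.0395 0.0196 0.1258] turn y -5.91
```

```bash
python3 -m handwheel '[0.015,0,0.045,0,-2,0,0.034, 0.03,0,0.09,0,-4,0,0.034, 0.0395,0.01,0.12,0,-5.9,0,0.034, 0.0395,0.0196,0.1258,0,-5.9,0,0.034, 0.0395,0.0196,0.1258,0,-5.9,0,0.034]'; python3 -c "
from h import *
plan(stp(-.155,0,.085),-79.9)
cv2.imwrite('pics/w6.png',get_image('wrist'))
cv2.imwrite('pics/t6.png',cv2.resize(get_image('top')[140:300,320:480],None,fx=3.7,fy=3.7,interpolation=cv2.INTER_CUBIC))
a=get_image('wrist');cv2.imwrite('pics/c6.png',cv2.resize(a[0:270,180:460],None,fx=2.2,fy=2.2,interpolation=cv2.INTER_CUBIC))"
```

```text
t: 11.22
ee_pos: [0.4413, -0.1787, 0.0846]
tcp_rot: [[-0.985, -0.002, 0.172], [-0.172, 0.001, -0.985], [0.001, -1.0, -0.001]]
ft_force: [-0.5, -0.6, -2.2]
grip_width: 0.0397
t 11.22 pos [ 0.4413 -0.1787  0.0846] yaw -80.07 tilt [-0.0016  0.0009] w 0.0397 F [-0.47 -0.6  -2.16]
shift [ 0.0005 -0.0004  0.0019] turn y -0.17
```

View pics/c6.png

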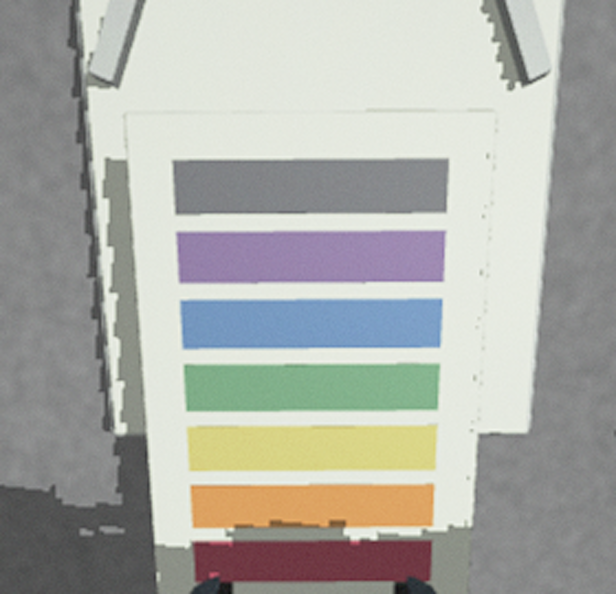

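View pics/t6.png

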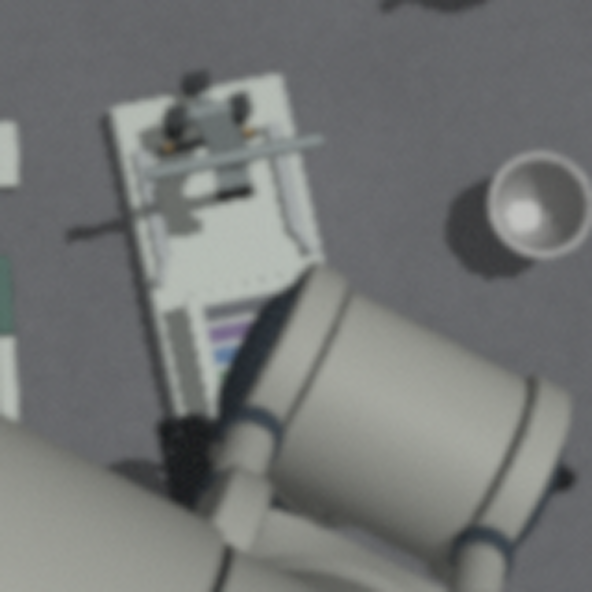

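Run:
```python
from h import *
w=camera_params("wrist")
f=lambda P:(P-[180,0]+.5)*2.2-.5
print(f(project(w,pt(ST,[[-.11,.062,.02],[-.11,-.062,.02],[-.019,.0,.02],[0,.0415,.027],[0,-.0415,.027]]))).round(0).tolist())
st=monitor.state();p=st["ee_pos"];a=np.arctan2(st["tcp_rot"][1,2],st["tcp_rot"][0,2])+np.pi/2
z=p[2]-.030
T=[[.122,.04,z],[.122,-.04,z]]
print(f(project(w,pt([p[0],p[1],a],T))).round(0).tolist(),np.degrees(a))
# fit stand from corners + tile from corners
S=np.array([[-.11,.062,.02],[-.11,-.062,.02]])
o=unc([(113,433),(528,433)],[180,0],2.2)
q,r=fit([(w,o)],S,ST);print(q[:2],np.degrees(q[2]),r.round(1))
q,r=fit([(w,unc([(127,114),(496,110)],[180,0],2.2))],np.array(T),[p[0],p[1],a]);print(p,q[:2],np.degrees(q[2]),r.round(1))
```

```text
[[105.0, 440.0], [536.0, 439.0], [321.0, 81.0], [144.0, -19.0], [499.0, -19.0]]
[[121.0, 102.0], [502.0, 102.0]] 10.048374281185378
[ 0.59557972 -0.15328923] 10.029823699414075 [-4.1  0.1  4.   0.1]
[ 0.44209655 -0.17802948  0.08549727] [ 0.44037768 -0.1793911 ] 10.55840661237296 [-2.4  0.1  2.3  0.1]
```

```bash
python3 -m handwheel '[0,0.01,0.002,0,0,0,0.034, 0,0.02,0.002,0,0,0,0.034, 0,0.027,0.002,0,0,0,0.034, 0,0.027,0.002,0,0,0,0.034]'
python3 - <<'E'
from h import *
plan(stp(-.155,0,.0555),-79.9)
cv2.imwrite('pics/c7.png',cv2.resize(get_image('wrist')[0:270,180:460],None,fx=2.2,fy=2.2,interpolation=cv2.INTER_CUBIC))
E
```

```text
t: 11.88
ee_pos: [0.4421, -0.1805, 0.0577]
tcp_rot: [[-0.985, -0.001, 0.174], [-0.174, 0.001, -0.985], [0.001, -1.0, -0.001]]
ft_force: [0.2, -0.8, -1.7]
grip_width: 0.0396
t 11.88 pos [ 0.4421 -0.1805  0.0577] yaw -79.98 tilt [-0.0012  0.0007] w 0.0396 F [ 0.17 -0.8  -1.67]
shift [0.001  0.0022 0.    ] turn y -0.08
```

View pics/c7.png

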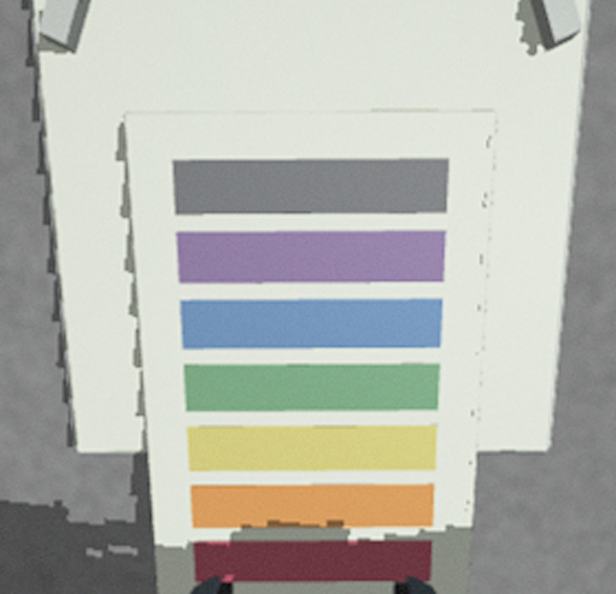

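```bash
python3 -m handwheel '[0,0.001,0,0,0,0,0.034, 0,0.0015,0,0,0,0,0.034, 0,0.0015,0,0,0,0,0.034]'; python3 -c "
from h import *
plan(stp(-.155,0,.0555),-79.9)"
```

```text
t: 12.3
ee_pos: [0.4425, -0.1808, 0.057]
tcp_rot: [[-0.985, 0.0, 0.174], [-0.174, -0.0, -0.985], [-0.0, -1.0, 0.0]]
ft_force: [0.3, -0.1, -1.1]
grip_width: 0.0402
t 12.3 pos [ 0.4425 -0.1808  0.057 ] yaw -79.99 tilt [ 0.0002 -0.0001] w 0.0402 F [ 0.28 -0.14 -1.13]
shift [ 0.0013  0.0015 -0.0004] turn y -0.09
```

```bash
python3 -m handwheel '[0,0.001,0,0,0,0,0.034, 0,0.001,0,0,0,0,0.034]'; python3 -m handwheel '[0,0.001,0,0,0,0,0.034, 0,0.001,0,0,0,0,0.034]'; python3 -c "
from h import *
plan(stp(-.155,0,.0555),-79.9)"
```

```text
t: 12.55
ee_pos: [0.4424, -0.1807, 0.0559]
tcp_rot: [[-0.985, -0.0, 0.174], [-0.174, 0.0, -0.985], [0.0, -1.0, -0.0]]
ft_force: [0.3, 0.7, -1.5]
grip_width: 0.0399
t: 12.8
ee_pos: [0.4424, -0.1808, 0.055]
tcp_rot: [[-0.985, 0.0, 0.174], [-0.174, -0.0, -0.985], [-0.0, -1.0, 0.0]]
ft_force: [-1.7, -0.8, 3.8]
grip_width: 0.0395
t 12.8 pos [ 0.4424 -0.1808  0.055 ] yaw -79.99 tilt [ 0.0001 -0.0001] w 0.0395 F [-1.71 -0.78  3.82]
shift [ 0.0013 -0.0005 -0.0004] turn y -0.09
```

```bash
python3 -m handwheel '[-0.006,-0.0005,0,0,0,0,0.034, -0.014,-0.0005,0,0,0,0,0.034, -0.022,-0.0005,0,0,0,0,0.034, -0.03,-0.0005,0,0,0,0,0.034, -0.038,-0.0005,0,0,0,0,0.034]';python3 -m handwheel '[-0.008,0,0,0,0,0,0.034, -0.016,0,0,0,0,0,0.034, -0.022,0,0,0,0,0,0.034,-0.022,0,0,0,0,0,0.034]'; python3 -c "
from h import *
plan(stp(-.056,0,.0555),-79.9)
cv2.imwrite('pics/w8.png',get_image('wrist'))"
```

```text
t: 13.42
ee_pos: [0.4805, -0.174, 0.0554]
tcp_rot: [[-0.985, 0.0, 0.174], [-0.174, 0.0, -0.985], [-0.0, -1.0, 0.0]]
ft_force: [0.5, 0.6, -1.3]
grip_width: 0.0394
t: 13.92
ee_pos: [0.5019, -0.1703, 0.0554]
tcp_rot: [[-0.985, 0.0, 0.174], [-0.174, -0.0, -0.985], [-0.0, -1.0, 0.0]]
ft_force: [-0.6, 0.3, -0.4]
grip_width: 0.0398
t 13.93 pos [ 0.5019 -0.1703  0.0554] yaw -79.97 tilt [ 0.0002 -0.0001] w 0.0398 F [-0.61  0.32 -0.37]
shift [-0.0373 -0.0001 -0.0005] turn y -0.07
```

View pics/w8.png

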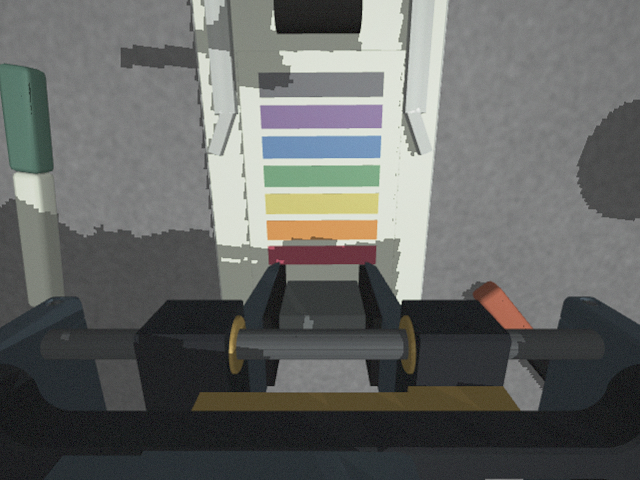

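```bash
python3 -m handwheel '[-0.007,0,0,0,0,0,0.034, -0.014,0,0,0,0,0,0.034, -0.021,0,0,0,0,0,0.034, -0.027,0,0,0,0,0,0.034, -0.03,0,0,0,0,0,0.034]';python3 -m handwheel '[-0.001,0,0,0,0,0,0.034, -0.002,0,0,0,0,0,0.034]';python3 -m handwheel '[-0.0005,0,0,0,0,0,0.034, -0.001,0,0,0,0,0,0.034]';python3 -c "
from h import *
plan(stp(-.056,0,.0555),-79.9)"
```

```text
t: 14.6
ee_pos: [0.5315, -0.165, 0.0554]
tcp_rot: [[-0.985, 0.0, 0.174], [-0.174, -0.0, -0.985], [-0.0, -1.0, 0.0]]
ft_force: [-0.0, -0.6, -0.8]
grip_width: 0.0394
t: 14.85
ee_pos: [0.5329, -0.1647, 0.0554]
tcp_rot: [[-0.985, -0.0, 0.174], [-0.174, 0.0, -0.985], [0.0, -1.0, -0.0]]
ft_force: [0.2, -0.6, -1.4]
grip_width: 0.0398
t: 15.1
ee_pos: [0.5339, -0.1646, 0.0554]
tcp_rot: [[-0.985, -0.0, 0.174], [-0.174, 0.0, -0.985], [0.0, -1.0, -0.0]]
ft_force: [-0.0, -0.6, -0.6]
grip_width: 0.0399
t 15.1 pos [ 0.5339 -0.1646  0.0554] yaw -79.99 tilt [-0.  0.] w 0.0399 F [-0.01 -0.59 -0.57]
shift [-0.0048 -0.0001 -0.0004] turn y -0.09
```

```bash
for i in 1 2; do python3 -m handwheel '[-0.0005,0,0,0,0,0,0.034, -0.001,0,0,0,0,0,0.034]' | grep -E "ee_pos|ft"; done
```

```text
ee_pos: [0.535, -0.1644, 0.0554]
ft_force: [0.5, 0.3, -1.1]
ee_pos: [0.536, -0.1642, 0.0554]
ft_force: [0.3, 0.3, -1.1]
```

```bash
for i in 1 2; do python3 -m handwheel '[-0.0004,0,0,0,0,0,0.034, -0.0008,0,0,0,0,0,0.034]' | grep -E "ee_pos|ft"; done
```

```text
ee_pos: [0.5368, -0.1641, 0.0554]
ft_force: [-0.1, -0.1, -2.7]
ee_pos: [0.5376, -0.164, 0.0554]
ft_force: [0.7, -0.0, -1.6]
```

```bash
for i in 1 2; do python3 -m handwheel '[-0.0003,0,0,0,0,0,0.034, -0.0006,0,0,0,0,0,0.034]' | grep -E "ee_pos|ft"; done
```

```text
ee_pos: [0.5382, -0.1638, 0.0554]
ft_force: [0.0, -0.1, -0.8]
ee_pos: [0.5387, -0.1637, 0.0554]
ft_force: [0.7, -0.2, -2.2]
```

```bash
python3 -m handwheel '[-0.0003,0,0,0,0,0,0.034, -0.0006,0,0,0,0,0,0.034]' | grep -E "ee_pos|ft"; python3 -m handwheel '[-0.0003,0,0,0,0,0,0.034, -0.0005,0,0,0,0,0,0.034]' | grep -E "ee_pos|ft"
```

```text
ee_pos: [0.5393, -0.1637, 0.0554]
ft_force: [0.5, 0.2, -1.2]
ee_pos: [0.5398, -0.1636, 0.0554]
ft_force: [0.0, 0.2, -0.6]
```

```bash
python3 -c "
from h import *
plan(stp(-.056,0,.0555),-79.9)
a=get_image('wrist');cv2.imwrite('pics/w9.png',a)"
```

```text
t 17.1 pos [ 0.5398 -0.1636  0.0554] yaw -79.99 tilt [-0.  0.] w 0.0397 F [ 0.04  0.16 -0.62]
shift [ 0.0012 -0.0001 -0.0005] turn y -0.09
```

View pics/w9.png

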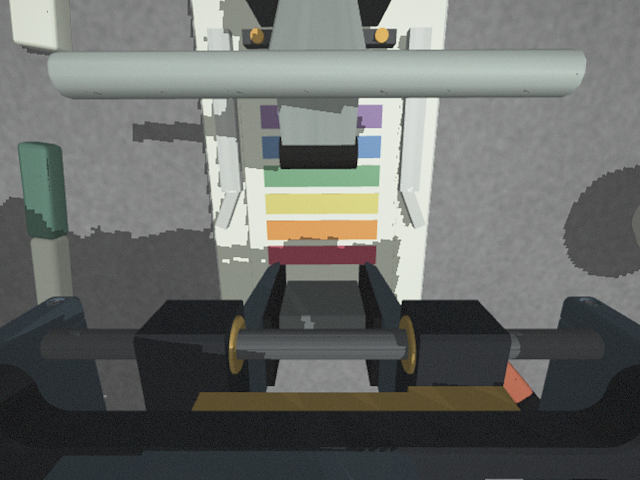

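```bash
python3 -m handwheel '[-0.0003,0,0,0,0,0,0.034, -0.0006,0,0,0,0,0,0.034]' | grep -E "ee_pos|ft"; python3 -m handwheel '[-0.0003,0,0,0,0,0,0.034, -0.0006,0,0,0,0,0,0.034]' | grep -E "ee_pos|ft"
```

```text
ee_pos: [0.5404, -0.1635, 0.0554]
ft_force: [0.2, -0.8, -1.5]
ee_pos: [0.541, -0.1634, 0.0554]
ft_force: [1.5, 0.4, -1.7]
```

```bash
python3 -m handwheel '[-0.0003,0,0,0,0,0,0.034, -0.0006,0,0,0,0,0,0.034]' | grep -E "ee_pos|ft"; python3 -m handwheel '[-0.0003,0,0,0,0,0,0.034, -0.0005,0,0,0,0,0,0.034]' | grep -E "ee_pos|ft"
```

```text
ee_pos: [0.5415, -0.1632, 0.0554]
ft_force: [-1.9, -0.7, -0.7]
ee_pos: [0.5415, -0.1631, 0.0553]
ft_force: [-6.8, -1.9, 1.5]
```

```bash
python3 -m handwheel '[-0.0001,0,0,0,0,0,0.034, -0.00025,0,0,0,0,0,0.034]' | grep -E "ee_pos|ft|t:|rot"
```

```text
t: 18.4
ee_pos: [0.5415, -0.1631, 0.0553]
tcp_rot: [[-0.985, -0.002, 0.174], [-0.174, 0.0, -0.985], [0.002, -1.0, -0.0]]
ft_force: [-7.7, -3.1, 2.5]
```

```bash
python3 -m handwheel '[-0.0002,0,0,0,0,0,0.034, -0.0002,0,0,0,0,0,0.034]' | grep -E "ee_pos|ft|t:|rot"; python3 -c "
from h import *
s=monitor.state();print(s['wrist_torque'],s['ft_force'])"
```

```text
t: 18.65
ee_pos: [0.5415, -0.1631, 0.0553]
tcp_rot: [[-0.985, -0.002, 0.174], [-0.174, 0.0, -0.985], [0.002, -1.0, -0.001]]
ft_force: [-8.6, -4.3, 1.7]
[-0.68215685  1.40077215 -0.09398913] [-8.64928486 -4.3088346   1.68478672]
```

```bash
python3 -m handwheel '[-0.0001,0,0,0,0,0,0.034, -0.0001,0,0,0,0,0,0.034, -0.0001,0,0,0,0,0,0.034, -0.0001,0,0,0,0,0,0.034]' | grep -E "ee_pos|ft|t:|rot"
```

```text
t: 19.15
ee_pos: [0.5415, -0.1631, 0.0552]
tcp_rot: [[-0.985, -0.002, 0.174], [-0.174, 0.0, -0.985], [0.002, -1.0, -0.001]]
ft_force: [-8.5, -3.2, 2.2]
```

```bash
python3 -m handwheel '[-0.00015,0,0,0,0,0,0.034, -0.00015,0,0,0,0,0,0.034, -0.00015,0,0,0,0,0,0.034]' | grep -E "ee_pos|ft|t:|rot"; python3 -m handwheel '[0,0,0,0,0,0,0.034, 0,0,0,0,0,0,0.034]' | grep -E "ft"
```

```text
t: 19.52
ee_pos: [0.5415, -0.1631, 0.0552]
tcp_rot: [[-0.985, -0.002, 0.174], [-0.174, 0.0, -0.985], [0.002, -1.0, -0.001]]
ft_force: [-9.6, -2.8, 2.2]
ft_force: [-9.8, -4.0, 2.7]
```

```bash
python3 -m handwheel '[0.0008,0,0,0,0,0,0.034, 0.0008,0,0,0,0,0,0.034]' | grep -E "ee_pos|ft|t:|rot"; python3 -m handwheel '[0,0,0,0,0,0,0.06, 0,0,0,0,0,0,0.065]' | grep -E "ee_pos|ft|t:|grip"
```

```text
t: 20.02
ee_pos: [0.5415, -0.1631, 0.0553]
tcp_rot: [[-0.985, -0.001, 0.174], [-0.174, 0.0, -0.985], [0.001, -1.0, -0.0]]
ft_force: [-5.5, -1.6, 0.2]
t: 20.27
ee_pos: [0.5425, -0.1633, 0.0556]
tcp_rot: [[-0.985, 0.001, 0.174], [-0.174, -0.0, -0.985], [-0.001, -1.0, 0.0]]
ft_force: [-0.6, -0.1, -0.5]
grip_width: 0.0564
```

```bash
python3 -m handwheel '[0,-0.01,0,0,0,0,0.07, 0,-0.04,0,0,0,0,0.08, 0,-0.09,0,0,0,0,0.08, 0,-0.14,0,0,0,0,0.08, 0,-0.16,0,0,0,0,0.06]' | grep -E "ee_pos|ft|t:|grip"
python3 - <<'E'
from h import *
plan([.6267,-.1105,.205],10.1)
a=get_image('wrist');cv2.imwrite('pics/w10.png',a)
cv2.imwrite('pics/s10.png',cv2.resize(get_image('scene')[240:400,180:340],None,fx=3.7,fy=3.7,interpolation=cv2.INTER_CUBIC))
E
```

```text
t: 20.9
ee_pos: [0.543, -0.1635, 0.2192]
tcp_rot: [[-0.985, 0.004, 0.174], [-0.174, -0.002, -0.985], [-0.004, -1.0, 0.003]]
ft_force: [0.4, -0.3, -0.5]
grip_width: 0.0727
t 20.9 pos [ 0.543  -0.1635  0.2192] yaw -79.98 tilt [ 0.0045 -0.0018] w 0.0727 F [ 0.36 -0.34 -0.46]
shift [-0.0915  0.0145 -0.0377] turn y -90.08
```

View pics/w10.png

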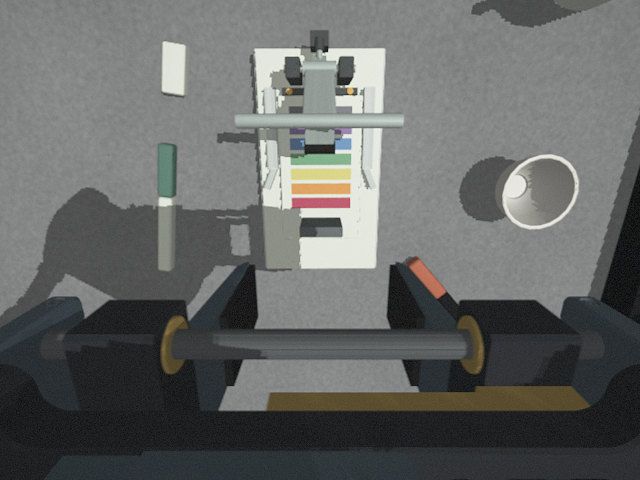

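View pics/s10.png

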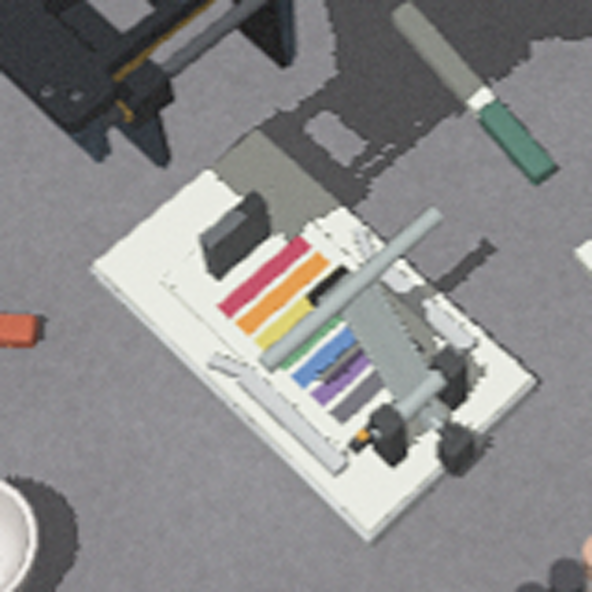

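```bash
python3 - <<'E'
import cv2
a=cv2.imread("pics/w10.png")
cv2.imwrite("pics/c10.png",cv2.resize(a[40:275,230:410],None,fx=2.5,fy=2.5,interpolation=cv2.INTER_CUBIC))
E
python3 -m handwheel '[-0.018,0,-0.007,0,-10,0,0.06, -0.036,0,-0.014,0,-20,0,0.05, -0.054,0,-0.021,0,-30,0,0.05, -0.072,0,-0.028,0,-40,0,0.05, -0.09,0,-0.036,0,-50,0,0.05]' | grep -E "ee_pos|ft|t:|grip"; python3 -c "
from h import *
plan([.6267,-.1105,.205],10.1)"
```

```text
t: 21.62
ee_pos: [0.6245, -0.1116, 0.2146]
tcp_rot: [[-0.495, -0.001, 0.869], [-0.869, 0.0, -0.495], [0.0, -1.0, -0.001]]
ft_force: [0.6, -0.1, -0.0]
grip_width: 0.0501
t 21.62 pos [ 0.6245 -0.1116  0.2146] yaw -29.66 tilt [-0.0012  0.0004] w 0.0501 F [ 0.55 -0.06 -0.02]
shift [-0.0021  0.0096  0.0014] turn y -39.76
```

View pics/c10.png

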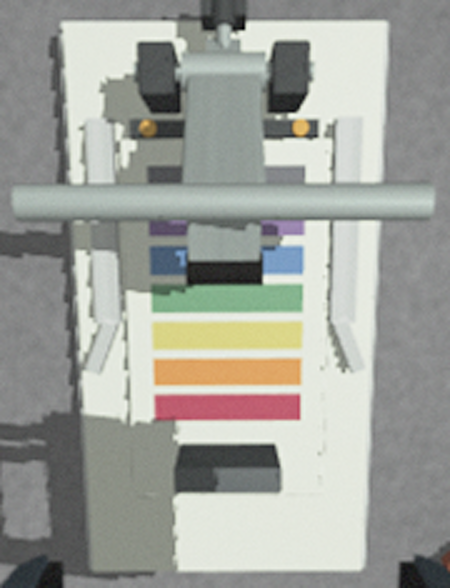

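```bash
python3 -m handwheel '[-0.002,0,0.0014,0,-10,0,0.05, -0.002,0,0.0014,0,-20,0,0.05, -0.002,0,0.0014,0,-30,0,0.05, -0.002,0,0.0014,0,-39.8,0,0.05, -0.002,0,0.0014,0,-39.8,0,0.05]' | grep -E "ee_pos|ft|t:|grip"; python3 -c "
from h import *
plan([.6267,-.1105,.1245],10.1)
cv2.imwrite('pics/w11.png',get_image('wrist'))"
```

```text
t: 22.25
ee_pos: [0.6262, -0.1109, 0.2147]
tcp_rot: [[0.17, -0.001, 0.986], [-0.986, 0.0, 0.17], [-0.0, -1.0, -0.001]]
ft_force: [0.1, -0.1, -0.7]
grip_width: 0.05
t 22.25 pos [ 0.6262 -0.1109  0.2147] yaw 9.77 tilt [-0.001   0.0003] w 0.05 F [ 0.07 -0.1  -0.66]
shift [-0.0003  0.0902  0.0006] turn y -0.33
```

View pics/w11.png

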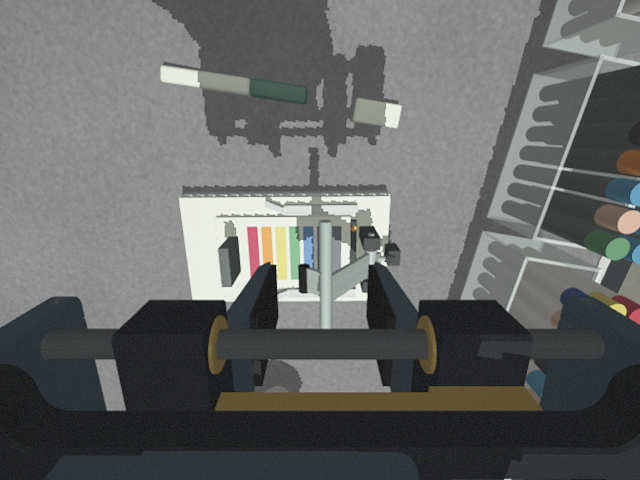

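```bash
python3 -m handwheel '[0,0.03,0.001,0,-0.3,0,0.05, 0,0.06,0.001,0,-0.3,0,0.05, 0,0.082,0.001,0,-0.3,0,0.05, 0,0.09,0.001,0,-0.3,0,0.05, 0,0.09,0.001,0,-0.3,0,0.05]' | grep -E "ee_pos|ft|t:|grip";python3 -m handwheel '[0,0,0,0,0,0,0.03, 0,0,0,0,0,0,0.014, 0,0,0,0,0,0,0.005, 0,0,0,0,0,0,0.005, 0,0,0,0,0,0,0.005]' 14 | grep -E "ee_pos|ft|t:|grip"
```

```text
t: 22.92
ee_pos: [0.6275, -0.1109, 0.1253]
tcp_rot: [[0.174, -0.0, 0.985], [-0.985, 0.0, 0.174], [-0.0, -1.0, -0.0]]
ft_force: [0.5, -0.8, -0.2]
grip_width: 0.0499
t: 23.55
ee_pos: [0.6283, -0.1108, 0.1257]
tcp_rot: [[0.176, 0.002, 0.984], [-0.984, 0.0, 0.176], [0.0, -1.0, 0.002]]
ft_force: [3.9, 0.8, -0.1]
grip_width: 0.0098
```

```bash
python3 -m handwheel '[0,0.0023,-0.0031,0,0,0,0.005, 0,0.0047,-0.0059,0,0,0,0.005, 0,0.0073,-0.0086,0,0,0,0.005, 0,0.0099,-0.0112,0,0,0,0.005]' 18 | grep -E "ee_pos|ft|t:|grip"
```

```text
t: 24.05
ee_pos: [0.6168, -0.1129, 0.1157]
tcp_rot: [[0.176, 0.001, 0.984], [-0.984, -0.0, 0.176], [0.0, -1.0, 0.001]]
ft_force: [4.0, 1.6, 3.5]
grip_width: 0.0098
```

```bash
python3 -m handwheel '[0,0.0028,-0.0025,0,0,0,0.005, 0,0.0057,-0.0049,0,0,0,0.005, 0,0.0088,-0.007,0,0,0,0.005, 0,0.0119,-0.0091,0,0,0,0.005, 0,0.0152,-0.0109,0,0,0,0.005]' | grep -E "ee_pos|ft|t:|grip"
```

```text
t: 24.68
ee_pos: [0.6054, -0.1148, 0.0999]
tcp_rot: [[0.176, -0.001, 0.984], [-0.984, -0.0, 0.176], [-0.0, -1.0, -0.001]]
ft_force: [0.2, -1.0, 0.8]
grip_width: 0.0096
```

```bash
python3 -m handwheel '[0,0.0033,-0.0017,0,0,0,0.005, 0,0.0068,-0.0033,0,0,0,0.005, 0,0.0102,-0.0046,0,0,0,0.005, 0,0.0138,-0.0058,0,0,0,0.005, 0,0.0174,-0.0068,0,0,0,0.005]' | grep -E "ee_pos|ft|t:|grip"
```

```text
t: 25.3
ee_pos: [0.5991, -0.116, 0.0826]
tcp_rot: [[0.176, 0.0, 0.984], [-0.984, -0.0, 0.176], [0.0, -1.0, 0.0]]
ft_force: [3.1, -0.7, -1.8]
grip_width: 0.0092
```

```bash
python3 -m handwheel '[0,0.0025,-0.0005,0,0,0,0.005, 0,0.005,-0.001,0,0,0,0.005, 0,0.0073,-0.0014,0,0,0,0.005, 0,0.009,-0.0017,0,0,0,0.005]' | grep -E "ee_pos|ft|t:|grip"
```

```text
t: 25.8
ee_pos: [0.5978, -0.1162, 0.0739]
tcp_rot: [[0.176, 0.001, 0.984], [-0.984, -0.0, 0.176], [0.0, -1.0, 0.001]]
ft_force: [5.0, 0.4, -2.9]
grip_width: 0.0096
```

```bash
python3 -m handwheel '[0,0.0008,0,0,0,0,0.005, 0,0.0016,-0.0001,0,0,0,0.005]' | grep -E "ee_pos|ft|t:|grip"
```

```text
t: 26.05
ee_pos: [0.5977, -0.1162, 0.0727]
tcp_rot: [[0.176, 0.001, 0.984], [-0.984, -0.0, 0.176], [0.0, -1.0, 0.001]]
ft_force: [3.3, 1.5, 9.3]
grip_width: 0.0096
```

```bash
python3 -m handwheel '[0,-0.0002,0,0,0,0,0.005, 0,-0.0002,0,0,0,0,0.005]' | grep -E "ee_pos|ft|t:|grip"; python3 -c "
from h import *
cv2.imwrite('pics/w12.png',get_image('wrist'))
cv2.imwrite('pics/s12.png',cv2.resize(get_image('scene')[260:400,190:340],None,fx=3.7,fy=3.7,interpolation=cv2.INTER_CUBIC))
for i in range(1): print(monitor.state()['ft_force'])"
```

```text
t: 26.3
ee_pos: [0.5977, -0.1163, 0.0728]
tcp_rot: [[0.176, 0.001, 0.984], [-0.984, -0.0, 0.176], [0.0, -1.0, 0.001]]
ft_force: [5.1, 1.2, 0.6]
grip_width: 0.0094
[4.72563621 0.85779091 0.98220592]
```

View pics/w12.png

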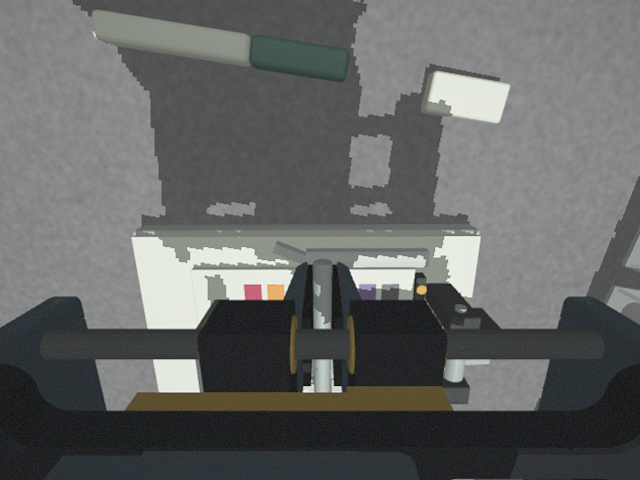

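View pics/s12.png

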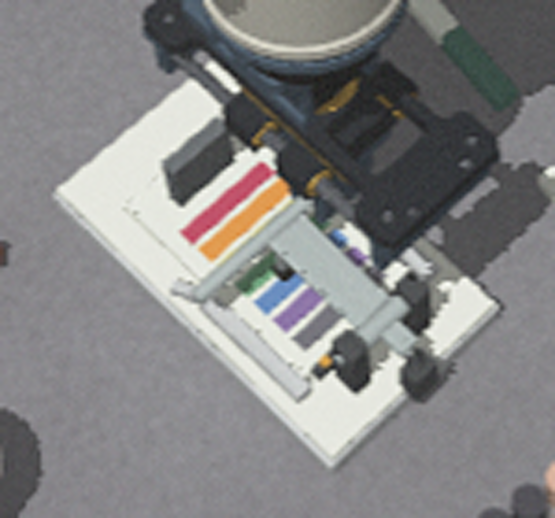

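Run:
```python
import cv2
from h import *
a=get_image('scene');cv2.imwrite("pics/s13.png",a)
b=cv2.imread("pics/scene0.png")
sl=np.s_[290:385,225:335]
cv2.imwrite("pics/c13.png",np.hstack([cv2.resize(x[sl],None,fx=3.6,fy=3.6,interpolation=cv2.INTER_CUBIC) for x in(b,a)]))
s=camera_params("scene")
for q in(0,.06,.11,.15):
    P=pt(ST,[[.085-.075*np.cos(q),-.058,.056+.075*np.sin(q)],[.085-.075*np.cos(q),0,.056+.075*np.sin(q)]])
    print(q,((project(s,P)-[225,290]+.5)*3.6-.5).round(1).tolist())
```

```text
0 [[64.2, 183.9], [145.8, 112.0]]
0.06 [[63.4, 180.5], [145.4, 108.5]]
0.11 [[63.1, 177.9], [145.3, 105.7]]
0.15 [[63.0, 176.0], [145.4, 103.7]]
```

View pics/c13.png

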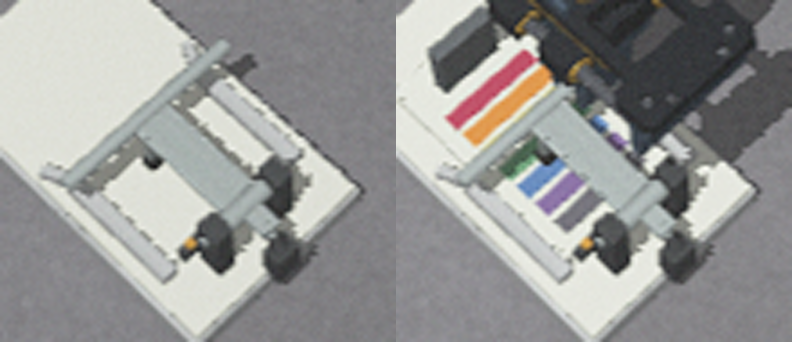

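```bash
python3 -m handwheel '[0,0.0001,0,0,0,0,0.005, 0,0.0002,0,0,0,0,0.005, 0,0.0002,0,0,0,0,0.005]' | grep -E "ee_pos|ft|t:|grip";python3 -m handwheel '[0,0,0,0,0,0,0.005, 0,0,0,0,0,0,0.005]' | grep -E "ee_pos|ft|t:|grip"
python3 - <<'E'
import cv2,numpy as np
a=cv2.imread("pics/s13.png",0);b=cv2.imread("pics/scene0.png",0)
def m(x0,x1,y0,y1,f=8):
    t=cv2.resize(b[y0:y1,x0:x1],None,fx=f,fy=f,interpolation=cv2.INTER_CUBIC)
    A=cv2.resize(a[y0-5:y1+5,x0-5:x1+5],None,fx=f,fy=f,interpolation=cv2.INTER_CUBIC)
    r=cv2.matchTemplate(A,t,cv2.TM_CCOEFF_NORMED);_,v,_,l=cv2.minMaxLoc(r);return round(v,3),(np.array(l)/f-5)
print("barend",m(238,256,328,345),"mid arm-bar",m(255,285,312,335),"post",m(278,312,345,372))
E
```

```text
t: 26.82
ee_pos: [0.5977, -0.1163, 0.0727]
tcp_rot: [[0.176, 0.001, 0.984], [-0.984, -0.0, 0.176], [0.0, -1.0, 0.001]]
ft_force: [4.9, 2.0, 6.1]
grip_width: 0.0092
t: 27.08
ee_pos: [0.5977, -0.1163, 0.0727]
tcp_rot: [[0.176, 0.001, 0.984], [-0.984, -0.0, 0.176], [0.0, -1.0, 0.001]]
ft_force: [4.5, 2.1, 5.9]
grip_width: 0.0095
barend (0.852, array([-0.625, -0.375])) mid arm-bar (0.6, array([1.25 , 0.875])) post (0.977, array([0., 0.]))
```

```bash
python3 -m handwheel '[0,0.0001,0,0,0,0,0.005, 0,0.0001,0,0,0,0,0.005, 0,0.0001,0,0,0,0,0.005, 0,0.0001,0,0,0,0,0.005]' | grep -E "ee_pos|ft|t:|grip";python3 -m handwheel '[0,0,0,0,0,0,0.005, 0,0,0,0,0,0,0.005]' | grep -E "ft|t:|grip"
```

```text
t: 27.58
ee_pos: [0.5977, -0.1163, 0.0727]
tcp_rot: [[0.176, 0.001, 0.984], [-0.984, -0.0, 0.176], [0.0, -1.0, 0.001]]
ft_force: [4.8, 1.4, 5.7]
grip_width: 0.0093
t: 27.82
tcp_rot: [[0.176, 0.001, 0.984], [-0.984, -0.0, 0.176], [0.0, -1.0, 0.001]]
ft_force: [4.5, 1.6, 7.7]
grip_width: 0.0095
```

```bash
python3 -m handwheel '[0,0.00005,0,0,0,0,0.005, 0,0.00005,0,0,0,0,0.005, 0,0.00005,0,0,0,0,0.005]' | grep -E "ft|t:";for i in 1 2 3; do python3 -m handwheel '[0,0,0,0,0,0,0.005]' | grep -E "ft"; done
```

```text
t: 28.2
tcp_rot: [[0.176, 0.001, 0.984], [-0.984, -0.0, 0.176], [0.0, -1.0, 0.001]]
ft_force: [4.4, 2.0, 6.4]
ft_force: [4.4, 1.8, 7.9]
ft_force: [4.6, 1.8, 7.4]
ft_force: [4.3, 3.1, 8.0]
```

```bash
python3 -m handwheel '[0,0.00004,0,0,0,0,0.005, 0,0.00004,0,0,0,0,0.005, 0,0.00004,0,0,0,0,0.005]' | grep -E "ft|t:";for i in 1 2; do python3 -m handwheel '[0,0,0,0,0,0,0.005, 0,0,0,0,0,0,0.005]' | grep -E "ft"; done
```

```text
t: 28.95
tcp_rot: [[0.176, 0.001, 0.984], [-0.984, -0.0, 0.176], [0.0, -1.0, 0.001]]
ft_force: [4.1, 1.7, 8.1]
ft_force: [3.6, 2.1, 8.6]
ft_force: [3.5, 2.1, 7.4]
```

```bash
python3 -m handwheel '[0,-0.0002,0,0,0,0,0.005, 0,-0.0002,0,0,0,0,0.005]' | grep -E "ft|t:"; python3 -m handwheel '[0,0,0,0,0,0,0.03, 0,0,0,0,0,0,0.045, 0,0,0,0,0,0,0.045]' | grep -E "ft|ee_pos|grip";python3 -m handwheel '[0,-0.01,0,0,0,0,0.05, 0,-0.04,0,0,0,0,0.05, 0,-0.09,0,0,0,0,0.05, 0,-0.14,0,0,0,0,0.05, 0,-0.14,0,0,0,0,0.05]' | grep -E "ft|ee_pos|grip"
python3 - <<'E'
from h import *
a=get_image('scene');b=get_image('wrist');cv2.imwrite("pics/s14.png",a);cv2.imwrite("pics/w14.png",b)
cv2.imwrite("pics/c14.png",np.hstack([cv2.resize(a[265:395,195:335],None,fx=2.8,fy=2.8,interpolation=cv2.INTER_CUBIC),cv2.resize(b[170:300,170:310+0],(392,364),interpolation=cv2.INTER_CUBIC)]))
cv2.imwrite("pics/t14.png",get_image('top'))
E
```

```text
t: 29.7
tcp_rot: [[0.176, 0.001, 0.984], [-0.984, -0.0, 0.176], [0.0, -1.0, 0.001]]
ft_force: [5.0, 1.6, 6.2]
ee_pos: [0.5968, -0.1162, 0.0721]
ft_force: [0.0, -0.3, -0.1]
grip_width: 0.0367
ee_pos: [0.5992, -0.1168, 0.217]
ft_force: [-0.2, -0.2, 0.2]
grip_width: 0.0501
```

View pics/c14.png

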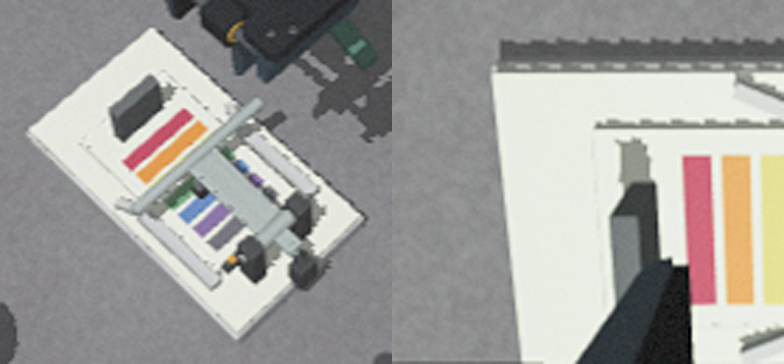

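View pics/w14.png

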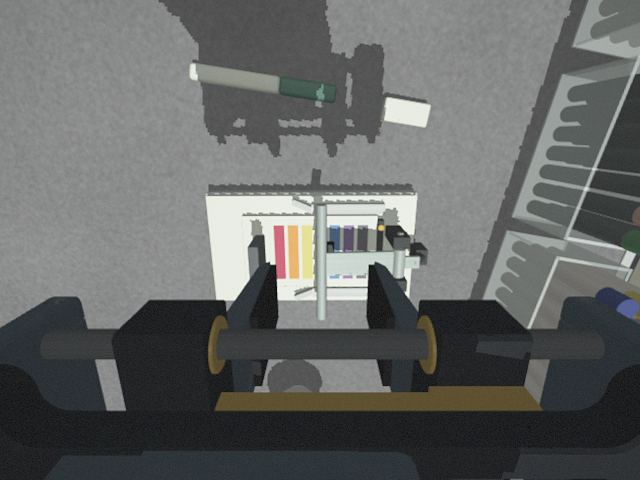

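View pics/t14.png

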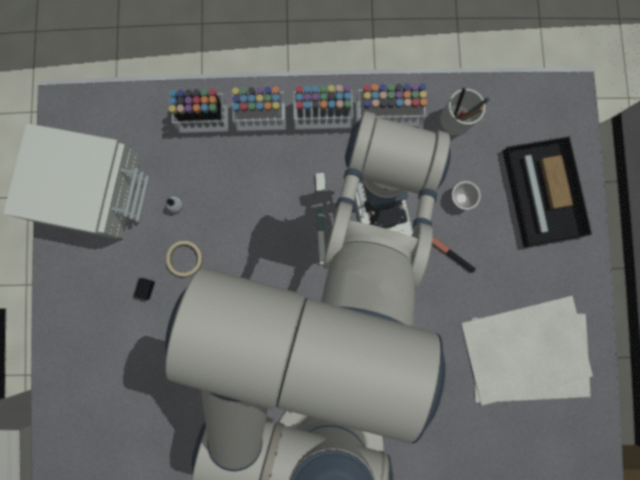

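Run:
```python
import cv2
a=cv2.imread("pics/w14.png")
cv2.imwrite("pics/c15.png",cv2.resize(a[185:310,195:435],None,fx=3.3,fy=3.3,interpolation=cv2.INTER_CUBIC))
```

```text
(no output)
```

View pics/c15.png

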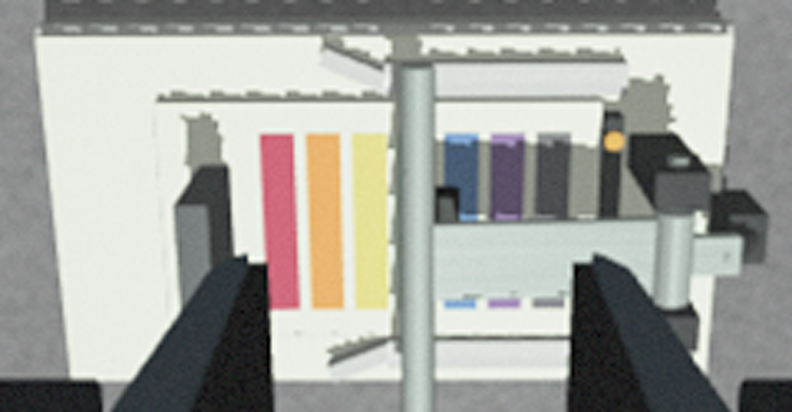

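The close-up shows the tile's front edge against the stop's face (around 600,100 to 600,215 in the crop). The tile is whole and square, and the foot is on it. The gripper is clear and open, so I'm handing the job in.

```bash
python3 -c "
from station import ticket,monitor
print(ticket.sign_off(), monitor.state()['t'])"
```

```text
the job is handed in; nothing more can be done
the job is handed in; nothing more can be done
```

The job is done and handed in at about 30 s of robot time, well under the 72 s limit; the sign-off gave no verdict.

**What I did:**
- **Clip up:** I lifted the clip by its bar along its arc until it stayed up.
- **Tile home:** I gripped the tile across the fin's width so the gripper body cleared the raised clip. I laid it on the stand, slid it between the guides to the stop, and held about 10 N on it. The stop turned out to be at stand x of about +69 mm.
- **Clip down:** I lowered the clip in the fingers at under about 1 rad/s, pressed the bar at about 8 N, eased off, let go and lifted clear.

**Last checks:**
- The final pictures show the tile whole, square and against the stop, with the clip down on it and the other items apparently in place. I judged those by eye from the pictures, not by measuring.
- The force on the open gripper read about zero.

**What disagreed:**
- **Wrist camera scale:** it showed the stand and tile about 3% smaller than the calibration predicts. The error was symmetric, so centring was unaffected.
- **Bar position:** the bar appears to have slipped about 3 mm along the pads while the clip came down. I confirmed the foot was on the tile by how sharply the force rose, roughly backed by the scene picture.
- **Push on landing:** the push on the bar briefly read about 9.3 N when the foot first met the tile. That is roughly 16 N under the foot, below the 20 N crack level.
- **Push at release:** it still read about 6 N just before I opened the fingers, so I had not fully eased off.

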